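# Set the depth stop from a bored block

### The arm

A 7-joint arm with a two-finger parallel gripper is mounted at the origin on the work surface. World frame = base frame: x ahead of the robot, y to its left, z up, the work surface at z = 0. Lengths are in m, angles in rad, forces in N, time in s.
With the tool pointing down it reaches from about 0.4 to 0.9 m from the base axis. Payload 5.6 kg.
Tool frame: the origin (TCP) lies midway between the tips of the shut fingers; the grasp point (between the pads) lies 19 mm behind it; y points along the fingers, z is the direction in which the jaws open and shut, and the axes are right-handed (so a half turn about y gives the same grasp; the last joint's range is limited). The gripper opens to 92 mm and grips with 3 to 60 N. Pads are 20 mm wide; open, the fingers measure 128 mm over their backs; the gripper's body (75 mm by 189 mm) begins 69 mm behind the grasp point.
Start: joints at [1.203, 0.468, -0.012, 1.603, 0.006, 1.071, -0.056], TCP at [0.207, -0.616, 0.215] pointing down, gripper open.
Joint ranges: [-2.53, 2.53], [-0.31, 2.02], [-1.57, 1.55], [0.28, 2.44], [-1.29, 4.43], [0.15, 1.84], [-2.92, 2.92]. Speed limits (rad/s): [2.57, 2.57, 3.14, 3.14, 3.14, 3.14, 3.14].

### API

Orientations are given as a 3x3 rotation matrix whose columns are the frame's x, y, z axes.
In Python, from station import env, effector, solver, viewer, workorder, search_frame, tip_of gives the robot as it stands. Calls block until the motion is done:
- env.reach(position, orientation): joint-space move of the TCP to a pose.
- env.movel(position, frame=None, rate=0.15): straight line of the TCP; frame=None keeps the orientation; rate is the mean speed in m/s.
- env.goto_joints(angles): joint-space move.
- effector.release() and effector.grasp(squeeze=None): open the fingers fully, or close them until they stop; squeeze is the grip in N (None keeps the last).
- env.pause(seconds).
- solver.inverse_kinematics(position, orientation): joint angles nearest the present ones, or None.
- env.sense(): the state.
- viewer.read_camera(name): name is "scene" or "top" or "wrist"; returns (picture, depth): 400x640x3 uint8, red, green, blue; 400x640 float32, m along the optical axis (not along the pixel's ray), 0 where there is no reading.
- viewer.camera_info(name): a dict with "intrinsics" (3x3 intrinsics, pixels), "eye" and "rotation" of the camera in the world; the wrist camera has in their place "T_tool_cam" (4x4, takes a point from camera to tool coordinates, whose origin is the TCP and whose axes are the tool frame's). Camera axes: x right, y up, looking along -z (the intrinsics and any distortion apply to the point x, -y, -z); pixel columns grow to the right and rows downward; lengths in m; the calibration is good to about 2 mm. A picture is of the moment at which its call begins: read the wrist's pose just before it. camera_info takes no time and is no camera call.
A pose or a line that the arm cannot do raises env.PlanningError and nothing moves.
- workorder.finish_job(): hands the job in, once; it reports no verdict.
Trained networks look in the newest picture that a camera, given by its name, has taken for a name from the list of things; names that differ only in an ending like _2 or _b are one class to them, and where a whole thing is asked for, a point or a joint stands for the part that bears it (a point fixed in the world has none). Each returns a list of dicts, best first, with "score" (0 to 1); they miss things now and then, are a little off and sometimes report something else, mostly with a low value. They report only what shows in the picture. A call takes as long as a camera call.
- search_frame(camera, name): "at" ([x, y, z] in m, in world coordinates, good to about 4 mm: the middle of the surface that is visible of it).
- tip_of(camera, name): "at" ([x, y, z] in m, in world coordinates, good to about 4 mm: a listed point, or the origin of a listed thing).
The state is a dict: "t": time; "joint_positions": joint angles; "joint_velocities": joint speeds; "tau": joint torques, N m; "ee_pos": TCP position; "tcp_rot": TCP orientation; "wrist_force": force on the tool from outside, world axes, zero at the start; "moment": the same for the moment, N m; "gripper_width": finger opening in m.
Only numpy, scipy, OpenCV 4.12 (cv2) and the standard library are available. Lean on these libraries where they do the work, as an engineer would, in place of code of your own. Each camera call takes 0.05 s, during which the arm holds its last target. There are 200 camera calls.

### The job

Set the depth gauge's stop from the birch block that has a bore in it: bring the block fully home into the corner of the gauge's two fences, bored end first, so that the bore lies under the rod. Then press the rod gently down by its knob until it bottoms out in the bore and keep it pressed there for two seconds; then press the brass stop down its rod until it rests on the gauge's bridge. Let go, with the block still home and the rod still on the bottom, and leave everything else on the table where it is.

Things in the scene. Friction and masses are not known exactly. Their poses are not given: they have to be found in the camera images.
- gauge: Depth gauge, fixed to the table: grey foot and column, aluminium bridge reaching from the column over the block's place, two low aluminium fences that make a corner. Origin on the table under the rod's axis; x points from the open front to the column, y left, z up. With the block home, the block's axes lie along these, block_mid is at x = -40 mm, y = 0 and the bore is under the rod.
- fence_corner (a point): Inner corner of the fences on the table, at x = 30, y = 25 mm from the gauge's origin; axes as the gauge's. From here the end fence's face (looking to -x) runs 63 mm to -y and is 30 mm high; the side fence's face (looking to -y) runs 130 mm to -x, 15 mm high, 12 mm thick. The front (-x) and right (-y) sides are open.
- guide_top (a point): Point on the rod's axis at the top face of the bridge, 105 mm above the table, where the stop must come to rest. Axes as the gauge's. The bridge is 20 mm thick and spans, from this point, x -18 to 88 mm and y +-16 mm, so it hangs 35 mm above the block; the column stands under its far end, x from 56 mm.
- depth_rod (a joint): How far the steel rod (8 mm in diameter) has been pressed down from its highest position, in m, 0 to 0.056; it starts at 0 to 0.008. It slides vertically with friction, stays where it is left, and takes about 2.5 N to press down (about 5 N to pull up). In the bore it bottoms out at about 0.050; on the block's top it stops at 0.018.
- rod_knob (a point): Centre of the top face of the black round knob on the rod's upper end, 24 mm in diameter, 13 mm thick, 147 mm above the rod's tip; 215 mm above the table when the rod is highest, 165 mm when it is on the bottom.
- rod_tip (a point): Centre of the rod's lower end; 60 to 68 mm above the table at the start.
- stop_collar (a joint): How far the brass stop has been pressed down along the rod from its highest place on the rod, in m, 0 to 0.06; it starts at 0 to 0.008. It rides with the rod, slips along it with friction (about 2 N to press down) and stays where it is left.
- stop_tab (a point): Pressing point on the flat top of the brass stop's tab: the stop is a collar 22 mm in diameter and 14 mm high around the rod between knob and bridge, with a tab 22 mm wide and 6 mm thick that sticks out to the gauge's +y side, to 52 mm from the rod's axis. This point is 38 mm from the axis, on the collar's top plane, 14 mm above its underside.
- stop_foot (a point): Centre of the underside of the brass stop, on the rod's axis. When the stop rests on the bridge it is 105 mm above the table; with the rod on the bottom and the stop not yet pressed it is 17 to 25 mm above the bridge.
- block_mid (a point): Centre of the bored block: a birch batten 140 mm long (its x), 50 mm wide (its y), 50 mm high (z up), loose on the table, about 0.17 to 0.34 kg. Its bore is near the +x end, 40 mm from the centre. This point is 25 mm above its underside. Its +x end starts roughly away from the robot.
- block: The same bored block, origin at the centre of its underside, same axes.
- bore_mouth (a point): Centre of the mouth of the bore in the block's top face: 17 mm in diameter, 32 mm deep, blind, 40 mm from the block's centre towards +x.
- bore_floor (a point): Centre of the bore's flat floor, 18 mm above the block's underside.
- offcut: Plain offcut of the same square birch batten as the bored block, 140 x 50 x 50 mm, but with no bore; lies beside it, in either place. Origin at the centre of its underside, x along its length. Not needed.
- spray_a: White spray can with a black cap, 65 mm in diameter, 190 mm tall, upright. Origin at the centre of its underside. Not needed.
- spray_b: Bare metal spray can with a grey cap, 65 mm in diameter, 190 mm tall, upright. Origin at the centre of its underside. Not needed.
- tape: Roll of tan masking tape lying flat, 100 mm across, 25 mm high. Origin at the centre of its underside. Not needed.
- phone: Black phone lying flat, 146 x 72 x 9 mm. Origin at the centre of its underside. Not needed.
- tin: Small metal paint tin, 70 mm in diameter, 80 mm tall. Origin at the centre of its underside. Not needed.
- brush: Paint brush lying on the table, about 200 mm long. Origin on the table under its middle. Not needed.

How it is judged:
On the way, in this order (a step that is already met when the one before it is completed fails the run):
1. the bored block is home in the fences' corner, its bore under the raised rod (horizontal distance between bore_mouth and guide_top below 0.0035 m and angle between the x axis of block and the x axis of gauge, either way round below 0.045 rad and angle between block's own z axis and vertical below 0.03 rad and value of joint depth_rod below 0.015 m), for 0.2 s.
2. the rod is on the bottom of the bore and is kept pressed there by the fingers for a second, the stop not yet down (horizontal distance between bore_mouth and guide_top below 0.0035 m and angle between the x axis of block and the x axis of gauge, either way round below 0.045 rad and angle between block's own z axis and vertical below 0.03 rad and z of rod_tip in the frame of bore_floor below 0.002 m and horizontal distance between rod_tip and bore_floor below 0.005 m and contact force between the fingers and depth_rod above 0.5 N and not (z of stop_foot in the frame of guide_top below 0.002 m)), for 1 s.
At the end, for the whole second after the job is handed in: The bored block is home in the corner (bore within 3.5 mm of the rod's axis, square to the gauge within 2.5 degrees, flat) and at rest, the rod's tip is within 2 mm of the bore's floor, the stop's underside is within 2 mm of the bridge's top face, and everything is let go (horizontal distance between bore_mouth and guide_top below 0.0035 m and angle between the x axis of block and the x axis of gauge, either way round below 0.045 rad and angle between block's own z axis and vertical below 0.03 rad and z of rod_tip in the frame of bore_floor below 0.002 m and horizontal distance between rod_tip and bore_floor below 0.005 m and z of stop_foot in the frame of guide_top below 0.002 m and linear speed of block below 0.01 m/s); the robot touches nothing.
It fails at once if the rod is driven against the block with more than 50 N (contact force between depth_rod and block above 50 N).
It fails at once if one of the things not needed is moved by more than 20 mm (distance of any of offcut, spray_a, spray_b, tape, phone, tin, brush from where it was at the start of the episode above 0.02 m).
It also fails if it takes over 67 s, if anything falls off the work surface, if the arm or the gripper's body presses on something with over 40 N, if the wrist force passes 120 N, or if a joint passes its speed limit or range.

## Working session

There is one attempt and no reset: what is moved stays moved. The work goes in short steps, each a Python script; the robot and the scene stay as the last script left them, time stands still between calls to the robot, and variables do not carry over. Pictures are saved under pics/ and viewed, about 8 in all and at most 12, crops included, and the job is handed in when it is done.

```bash
mkdir -p pics; ls; python3 - <<'E'
from station import env, viewer, search_frame, tip_of
import cv2, numpy as np
print(env.sense()['t'])
for c in ("scene","top"):
    p,d=viewer.read_camera(c); cv2.imwrite(f"pics/{c}0.png",p[:,:,::-1]); np.save(f"pics/{c}0.npy",d)
    i=viewer.camera_info(c); print(c,i)
    for n in ("block_mid","bore_mouth","fence_corner","guide_top","rod_knob","stop_tab","gauge","offcut","spray_a","tape","phone","tin","brush"):
        print(n,[(np.round(r['at'],3).tolist(),round(r['score'],2)) for r in tip_of(c,n)[:3]])
print(env.sense()['t'], env.sense()['tcp_rot'])
E
```

```text
pics
0.0
scene {'intrinsics': array([[428.584421  ,   0.        , 323.99641811],
       [  0.        , 428.584421  , 194.87021047],
       [  0.        ,   0.        ,   1.        ]]), 'eye': array([ 1.05938307, -0.59774895,  0.83289453]), 'rotation': array([[ 0.75715658, -0.42819596,  0.49331749],
       [ 0.65309058,  0.51200235, -0.55796621],
       [-0.01366084,  0.74464878,  0.66731669]])}
block_mid [([0.553, -0.091, 0.025], 0.76)]
bore_mouth []
fence_corner [([0.654, 0.093, 0.004], 0.79)]
guide_top [([0.632, 0.063, 0.106], 0.62), ([0.624, 0.103, 0.186], 0.56)]
rod_knob [([0.624, 0.061, 0.21], 0.82)]
stop_tab [([0.623, 0.104, 0.185], 0.52)]
gauge [([0.624, 0.062, 0.001], 0.57)]
offcut [([0.473, -0.264, -0.002], 0.79)]
spray_a [([0.666, -0.424, 0.0], 0.73), ([0.522, 0.314, -0.002], 0.61), ([0.631, 0.066, 0.105], 0.23)]
tape [([0.395, 0.258, 0.001], 0.77)]
phone [([0.674, 0.347, 0.003], 0.97)]
tin [([0.745, -0.14, 0.002], 0.58), ([0.628, 0.062, 0.168], 0.41), ([0.63, 0.064, 0.001], 0.28)]
brush [([0.439, -0.425, -0.008], 0.93)]
top {'intrinsics': array([[388.12578934,   0.        
[... 410 characters left out ...]
9], 0.61)]
fence_corner [([0.656, 0.097, -0.0], 0.77)]
guide_top [([0.632, 0.063, 0.105], 0.81)]
rod_knob [([0.626, 0.063, 0.206], 0.61)]
stop_tab [([0.622, 0.103, 0.186], 0.52)]
gauge [([0.627, 0.061, 0.003], 0.87)]
offcut [([0.474, -0.261, 0.001], 0.65), ([0.748, -0.138, 0.002], 0.65)]
spray_a [([0.522, 0.313, -0.006], 0.89), ([0.67, -0.418, 0.003], 0.63), ([0.473, -0.261, -0.001], 0.25)]
tape [([0.396, 0.259, 0.004], 0.6)]
phone [([0.673, 0.342, -0.005], 0.64), ([0.625, 0.06, 0.206], 0.33)]
tin []
brush [([0.444, -0.426, 0.0], 0.67)]
1.4 [[-9.47741195e-01 -1.92336046e-05  3.19040165e-01]
 [-3.19040164e-01 -4.23128485e-05 -9.47741194e-01]
 [ 3.17279776e-05 -9.99999999e-01  3.39653372e-05]]
```

View pics/scene0.png

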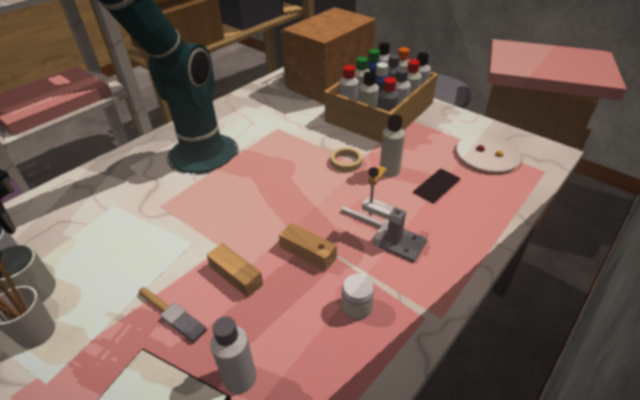

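View pics/top0.png

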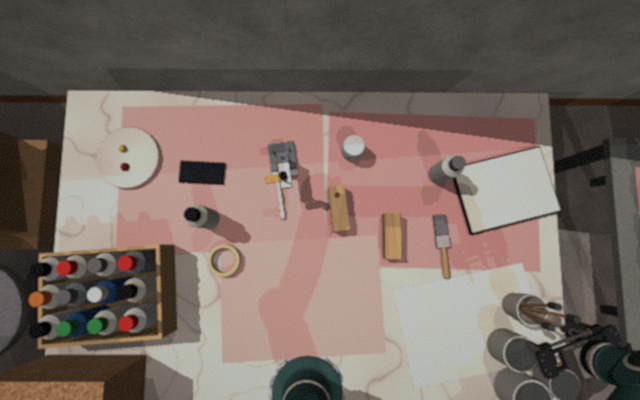

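```bash
cat > h.py <<'E'
from station import env, effector, solver, viewer, workorder, search_frame, tip_of
import numpy as np, cv2
def R(yaw):  # tool down, jaws along the -y of a frame turned by yaw
    c,s=np.cos(yaw),np.sin(yaw)
    return np.array([[c,-s,0],[s,c,0],[0,0,1.]])@np.array([[-1,0,0],[0,0,-1],[0,-1,0.]])
def snap(name,cam="wrist"):
    s=env.sense(); p,d=viewer.read_camera(cam); i=viewer.camera_info(cam); K=i['intrinsics']
    if cam=="wrist":
        T=np.eye(4);T[:3,:3]=s['tcp_rot'];T[:3,3]=s['ee_pos'];T=T@i['T_tool_cam'];Rc,e=T[:3,:3],T[:3,3]
    else: Rc,e=i['rotation'],i['eye']
    v,u=np.mgrid[:400,:640]
    P=np.stack([(u-K[0,2])/K[0,0]*d,-(v-K[1,2])/K[1,1]*d,-d],-1)@Rc.T+e
    P[d==0]=np.nan
    cv2.imwrite(f"pics/{name}.png",p[:,:,::-1]); np.savez(f"pics/{name}.npz",P=P,p=p,K=K,Rc=Rc,e=e)
    return p,P
def rect(P,zlo,zhi,c,r):
    m=(P[...,2]>zlo)&(P[...,2]<zhi)&(np.hypot(P[...,0]-c[0],P[...,1]-c[1])<r)
    n,l,st,_=cv2.connectedComponentsWithStats(m.astype(np.uint8)); k=1+np.argmax(st[1:,4])
    q=P[l==k]; b=cv2.minAreaRect((q[:,:2]*1000).astype(np.float32))
    return b,len(q),np.median(q[:,2])
E
python3 - <<'E'
from h import *
print(viewer.camera_info("wrist"))
try: env.reach([0.52,-0.02,0.40],R(0))
except env.PlanningError as e: print(e); env.reach([0.5,-0.02,0.33],R(0))
p,P=snap("w1"); print(env.sense()['t'],env.sense()['ee_pos'])
for n in ("bore_mouth","block_mid","guide_top","fence_corner","rod_knob","stop_tab"):
    print(n,[(np.round(r['at'],3).tolist(),round(r['score'],2)) for r in tip_of("wrist",n)[:3]])
print('block',rect(P,.042,.06,(.555,-.09),.1))
print('bridge',rect(P,.098,.112,(.65,.065),.1))
print('fence',rect(P,.009,.022,(.57,.09),.1))
print(env.sense()['t'])
E
```

```text
{'intrinsics': array([[299.71451382,   0.        , 319.46934509],
       [  0.        , 299.71451382, 200.70686129],
       [  0.        ,   0.        ,   1.        ]]), 'T_tool_cam': array([[-8.71636729e-04, -9.69673605e-01, -2.44402007e-01,
        -6.81423245e-02],
       [ 2.89392590e-04,  2.44401845e-01, -9.69673994e-01,
        -1.71527122e-01],
       [ 9.99999578e-01, -9.15931598e-04,  6.75867313e-05,
        -7.95148352e-04],
       [ 0.00000000e+00,  0.00000000e+00,  0.00000000e+00,
         1.00000000e+00]])}
3.925 [ 0.52002445 -0.0209945   0.39966124]
bore_mouth [([0.595, -0.086, 0.047], 0.9)]
block_mid [([0.557, -0.098, 0.022], 0.77)]
guide_top [([0.627, 0.067, 0.106], 0.56)]
fence_corner [([0.626, 0.062, -0.002], 0.68), ([0.656, 0.092, -0.001], 0.66)]
rod_knob [([0.63, 0.063, 0.212], 0.94)]
stop_tab [([0.624, 0.102, 0.18], 0.82), ([0.654, 0.094, -0.001], 0.66)]
block (((555.6373901367188, -94.22608947753906), (140.0001678466797, 50.483890533447266), 6.994541645050049), 2394, np.float64(0.051198627177058476))
bridge (((663.0401000976562, 70.54434967041016), (106.41228485107422, 32.26791000366211), 9.04220962524414), 1593, np.float64(0.10680477259142768))
fence (((577.3660888671875, 88.47158813476562), (106.13298797607422, 12.288583755493164), 9.056098937988281), 371, np.float64(0.016260611012708148))
4.225
```

View pics/w1.png

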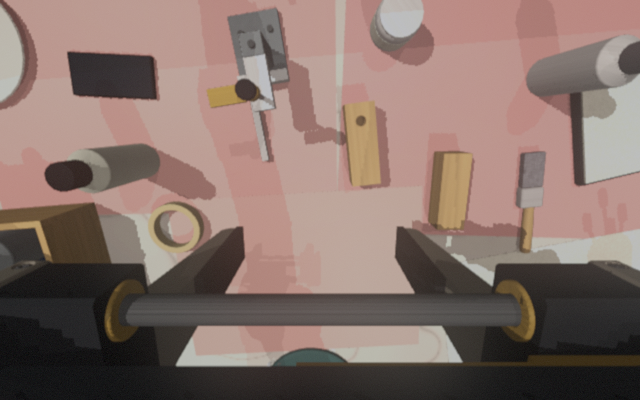

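```bash
cat >> h.py <<'E'
YG=np.radians(9.05); G0=np.array([.6285,.06505])
gx,gy=np.array([np.cos(YG),np.sin(YG),0]),np.array([-np.sin(YG),np.cos(YG),0])
def G(x,y,z): return np.array([*G0,0])+gx*x+gy*y+[0,0,z]
def W(): return env.sense()['wrist_force']
def press(d,step,n,F,rate=.03):   # step along d until the added force against d reaches F
    d=np.array(d,float); p=np.array(env.sense()['ee_pos']); b=W()
    for i in range(1,n+1):
        env.movel(p+d*step*i,rate=rate); f=-(W()-b)@d
        if f>F: break
    print('press',i*step,'force',round(f,1),'t',round(env.sense()['t'],2)); return f
E
python3 - <<'E'
from h import *
yb=np.radians(7.0); g=np.array([.5556,-.0942])-.030*np.array([np.cos(yb),np.sin(yb)])
env.reach([*g,.10],R(yb))
env.movel([*g,.022],rate=.12)
effector.grasp(20); print(env.sense()['gripper_width'],env.sense()['t'])
env.movel([*g,.027],rate=.05)
t=G(-.110,-.006,.027); env.movel(t,R(YG),rate=.12)
env.movel(G(-.110,-.006,.0222),rate=.04)
press(gy,.001,12,8)
print(env.sense()['ee_pos']-G(-.11,0,.022), env.sense()['t'])
p,P=snap("w2"); cv2
tp=snap("t2","top"); s=snap("s2","scene")
cv2.imwrite("pics/s2c.png",cv2.resize(s[0][140:300,220:460,::-1],None,fx=2.5,fy=2.5))
E
```

```text
0.0497794693899759 6.9167
press 0.01 force 10.0 t 11.25
[ 9.15858403e-06 -4.42943064e-05  1.37586353e-04] 11.25
```

View pics/s2c.png

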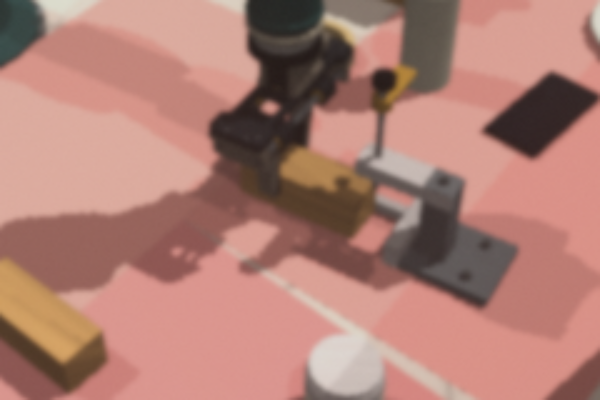

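The block is gripped at the front of the gauge, bore end leading at about (345,182) in the crop, and it touches the side fence at gauge y≈0. Next: release it and push it home from behind.

```bash
python3 - <<'E'
from h import *
effector.release()
env.movel(G(-.110,0,.08),rate=.2)
env.movel(G(-.175,0,.08),rate=.2)
effector.grasp(20)
env.movel(G(-.175,0,.02),rate=.2)
env.movel(G(-.165,0,.02),rate=.1); b=W()
env.movel(G(-.127,0,.02),rate=.05); print('slide force',(W()-b)@gx, env.sense()['t'])
press(gx,.0015,12,10)
e=env.sense()['ee_pos']-G(-.12,0,.02); print('rel',e@gx,e@gy,env.sense()['t'])
env.movel(env.sense()['ee_pos']-gx*.02,rate=.1)
env.movel(G(-.16,0,.25),rate=.25)
p,P=snap("w3"); 
b,n,z=rect(P,.042,.06,(.585,.055),.1); print(b,n,z)
for nm in ("bore_mouth","block_mid","rod_knob","stop_tab"):
    print(nm,[(np.round(r['at'],3).tolist(),round(r['score'],2)) for r in tip_of("wrist",nm)[:2]])
print(env.sense()['t'])
E
```

```text
slide force 0.23623122539043895 16.0333
press 0.0105 force 12.2 t 17.78
rel -0.0003274593523051431 0.00028357029587742886 17.7833
((588.6536254882812, 59.00522994995117), (139.91310119628906, 50.083106994628906), 8.854365348815918) 4322 0.051445631035346606
bore_mouth [([0.628, 0.067, 0.044], 0.84)]
block_mid [([0.591, 0.057, 0.024], 0.87)]
rod_knob [([0.628, 0.068, 0.104], 0.63)]
stop_tab [([0.589, 0.056, 0.022], 0.67)]
19.5
```

View pics/w3.png

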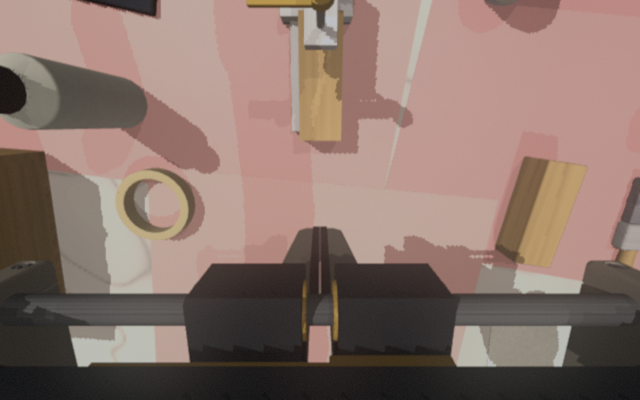

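The block is home: it measures (588.7, 59.0) mm at 8.85°, against an expected (589.0, 58.8) at 9.05°. The picture agrees: it lies along the side fence at column 300 with its front end under the bridge at (320,20). Now I'll press the rod.

```bash
python3 - <<'E'
from h import *
env.movel(G(-.03,0,.25),rate=.2); env.movel(G(0,0,.235),rate=.15)
b=W()
env.movel(G(0,0,.200),rate=.06); print('F',(W()-b)[2],env.sense()['ee_pos'][2])
env.movel(G(0,0,.170),rate=.04); print('F',(W()-b)[2],env.sense()['ee_pos'][2])
press([0,0,-1],.001,14,6,rate=.02); print('F',(W()-b),env.sense()['ee_pos'][2])
env.pause(2.2); print('F',(W()-b)[2],env.sense()['ee_pos'],env.sense()['t'])
E
```

```text
F 0.31224957903284656 0.19973915544021292
F 0.64620566573539 0.1696604032171206
press 0.006 force 9.9 t 23.81
F [-4.24933559 -0.47572099 10.57006468] 0.16521111998713947
F 10.202490375765349 [0.62811569 0.06487787 0.1652817 ] 26.0083
```

```bash
python3 - <<'E'
from h import *
env.movel(G(0,0,.20),rate=.1); env.movel(G(0,.044,.20),rate=.15)
env.movel(G(0,.044,.155),rate=.15); b=W()
env.movel(G(0,.044,.124),rate=.04); print('F',(W()-b),env.sense()['ee_pos'][2])
press([0,0,-1],.001,14,7,rate=.02); print('F',(W()-b),env.sense()['ee_pos'][2])
env.pause(.3)
env.movel(G(0,.044,.20),rate=.15)
env.movel(G(-.16,0,.25),rate=.25)
p,P=snap("w4"); b,n,z=rect(P,.042,.06,(.585,.055),.1); print(b,n,z)
env.movel(G(-.17,-.02,.33),rate=.25); p,P=snap("w5")
for nm in ("bore_mouth","block_mid","rod_knob","stop_tab","stop_foot"):
    print(nm,[(np.round(r['at'],3).tolist(),round(r['score'],2)) for r in tip_of("wrist",nm)[:2]])
d=np.hypot(*(P[...,:2]-G0).transpose(2,0,1)); 
for lo,hi in((.03,.05),(0,.008)):
    c=G(0,.042,0)[:2] if lo else G0
    m=np.hypot(*(P[...,:2]-c).transpose(2,0,1))<.008; print('z med',np.nanmedian(P[m][:,2]),m.sum(),np.nanmax(P[m][:,2]) if m.any() else 0)
s=snap("s5","scene"); cv2.imwrite("pics/s5c.png",cv2.resize(s[0][150:270,320:440,::-1],None,fx=5,fy=5))
print(env.sense()['t'])
E
```

```text
F [-0.68452667  1.23877022 -1.05872363] 0.12372355399520343
press 0.006 force 11.0 t 29.84
F [-4.46292352 -0.32248511  9.94887827] 0.11913264259227754
((588.7918090820312, 59.014137268066406), (139.75791931152344, 50.079715728759766), 8.772709846496582) 4140 0.051427521201717175
bore_mouth [([0.628, 0.071, 0.045], 0.57), ([0.471, -0.26, -0.001], 0.2)]
block_mid [([0.592, 0.054, 0.021], 0.95)]
rod_knob [([0.627, 0.062, 0.169], 0.63), ([0.588, 0.057, 0.024], 0.39)]
stop_tab [([0.623, 0.103, 0.117], 0.92)]
stop_foot [([0.631, 0.067, 0.103], 0.96), ([0.626, 0.061, 0.166], 0.65)]
z med 0.12014451749471927 251 0.12278019117775069
z med 0.16610247540600598 286 0.1691853191765073
32.5667
```

View pics/s5c.png

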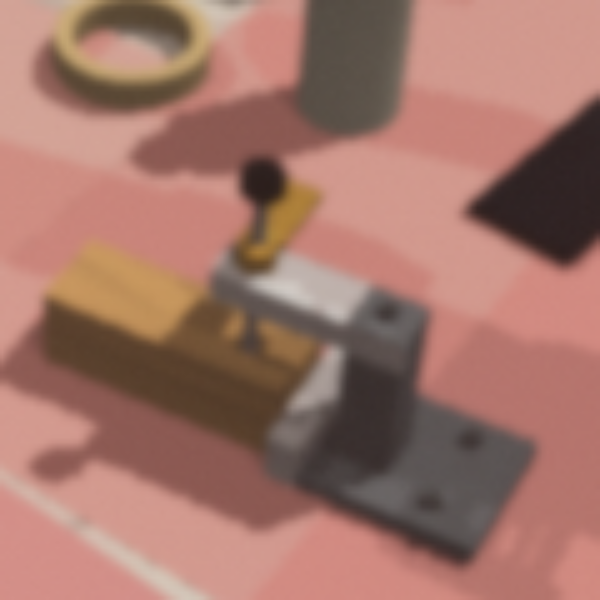

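The picture shows the stop sitting on the bridge at about (258,250), the rod in the bore at (250,335), and the block against both fences. Heights agree too: the knob top is at about 165 mm and the tab at about 119 mm.

```bash
python3 -c "
from h import *
workorder.finish_job(); print(env.sense()['t'])"
```

```text
the job is handed in; nothing more can be done
the job is handed in; nothing more can be done
```

The depth gauge's stop is set and the job is handed in; my last checks, at about 33 s on the robot's clock, agreed with the task.

**What I did:** I gripped the bored block, carried it to the front of the gauge and pressed it against the side fence. I then let go and pushed it against the end fence with the fingers shut. I pressed the rod by its knob to the bottom of the bore and held it there for 2.2 s at about 10 N. Last, I pressed the stop's tab down onto the bridge (about 10 N) and moved the arm clear.

**Last checks:**
- **Block:** it measured (588.8, 59.0) mm at 8.8°, against an expected home of (589.0, 58.8) mm at 9.05°. That is within 0.5 mm and 0.3°.
- **Rod:** the fingers stopped at 165.2 mm, against 165 mm for the rod on the bottom. Depth after letting go read 166.1 mm; the camera reads about 1.3 mm high.
- **Stop:** the fingers stopped at 119.1 mm on the tab, against 119 mm for the stop resting on the bridge. Depth afterwards read 120.1 mm, with the same camera offset.

**Disagreements and gaps:**
- **Network finds:** these scattered by several mm. The last `bore_mouth` was about 6 mm to the side, with a score of 0.57, and the bridge hides that spot. I relied on the depth fit and the contact heights instead.
- **Force readings:** while the rod and stop slid, the wrist force showed less than the stated 2 to 2.5 N. Both still ended at the right height.
- **Other things on the table:** I never steered near them, and the pictures show no sign that any moved, but I did not measure them again at the end.

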